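# Stable the tank wagons in the roundhouse

### The arm

A 7-joint arm with a two-finger parallel gripper is mounted at the origin on the work surface; the furniture and walls round the work are solid. World frame = base frame: x ahead of the robot, y to its left, z up, the work surface at z = 0. Lengths are in m, angles in degrees, forces in N, time in s.
With the tool pointing down it reaches from about 0.4 to 0.875 m from the base axis. Payload 4.4 kg.
Tool frame: the origin (TCP) lies on the centre line of the jaws, within the pads' length; the fingertips stand 8 mm ahead of it and the grasp point (between the pads) lies 11 mm behind it (tips_ahead is the distance from the TCP to the fingertips, in m); z points along the fingers, y is the line along which they close (so a half turn about z gives the same grasp; the last joint's range is limited). The gripper opens to 85 mm and grips with 20 to 120 N. Pads are 22 mm wide; open, the fingers measure 114 mm over their backs; the gripper's body (76 mm by 85 mm) begins 54 mm behind the grasp point. The pads swing forward as they close: fully open they stand 13 mm farther back than shut.
Start: joints at [70.313, 36.005, 2.206, 86.941, -1.547, 57.084, -1.146], TCP at [0.178, -0.625, 0.239] pointing down, gripper open.
Joint ranges: [-175.42, 175.42], [-21.48, 121.26], [-71.46, 75.88], [10.55, 141.38], [-63.04, 243.04], [13.31, 113.54], [-168.57, 168.57]. Speed limits (degrees/s): [147.25, 147.25, 180, 180, 180, 180, 180].

### API

Orientations are given as [roll, pitch, yaw] about the fixed x, y, z axes, in that order (R = Rz(yaw) Ry(pitch) Rx(roll)).
In Python, from plant import move_to, movel, set_joints, command_gripper, dwell, inverse_kinematics, state, camera, calibration, Unreachable, finish_job, outline_of, landmark_of, tips_ahead gives the robot as it stands. Calls block until the motion is done:
- move_to(position, orientation): joint-space move of the TCP to a pose.
- movel(position, rot=None, speed=0.15, f_stop=None): straight line of the TCP; rot=None keeps the orientation; speed is the mean speed in m/s. With f_stop (N) it stops when the force on the tool has changed by that much, and returns True; else False.
- set_joints(angles): joint-space move.
- command_gripper(opening, effort=None): opening from 0.0 (shut) to 1.0 (fully open); effort is the grip in N (None keeps the last); returns when the fingers have stopped.
- dwell(seconds).
- inverse_kinematics(position, orientation): joint angles nearest the present ones, or None.
- state(): the state.
- camera(name): name is "scene" or "top"; returns (picture, depth): 384x512x3 uint8, red, green, blue; 384x512 float32, m along the optical axis (not along the pixel's ray), 0 where there is no reading.
- calibration(name): a dict with "camera_matrix" (3x3 intrinsics, pixels), "D" ([k1, k2, p1, p2, k3] as OpenCV has them; the pictures are not rectified), "R" (3x3) and "t" (3): a world point X has camera coordinates R X + t. Camera axes: x right, y down, z forward; pixel columns grow to the right and rows downward; lengths in m; the calibration is good to about 2 mm. A picture is of the moment at which its call begins. calibration takes no time and is no camera call.
A pose or a line that the arm cannot do raises Unreachable and nothing moves.
- finish_job(): hands the job in; it is judged then, once.
Trained networks look in the newest picture that a camera, given by its name, has taken for a name from the list of things; names that differ only in an ending like _2 or _b are one class to them, and where a whole thing is asked for, a point or a joint stands for the part that bears it (a point fixed in the world has none). Each returns a list of dicts, best first, with "confidence" (0 to 1); they miss things now and then, are a little off and sometimes report something else, mostly with a low value. They report only what shows in the picture. A call takes as long as a camera call.
- outline_of(camera, target): "mask" (384x512 bool, what is visible of it) and "box" ([centre column, centre row, width, height] in pixels, round what is visible of it).
- landmark_of(camera, target): "pixel" ([row, column] in pixels: a listed point, or the origin of a listed thing).
The state is a dict: "time": time; "joints": joint angles; "dq": joint speeds; "joint_torque": joint torques, N m; "tcp_pos": TCP position; "eef_rot": TCP orientation; "ft_force": force on the tool from outside, world axes, zero at the start; "torque": the same for the moment, N m; "width": opening from 0.0 (shut) to 1.0 (fully open); "finger_force": force on a finger pad.
Only numpy, scipy, OpenCV 4.12 (cv2) and the standard library are available. Lean on these libraries where they do the work, as an engineer would, in place of code of your own. Each camera call takes 0.05 s, during which the arm holds its last target. There are 200 camera calls.

### The job

Press the lid of the carrying case so that its catch lets it spring open, then stable every tank wagon that is in it in the engine shed, one to a stall, each run in along the track until it stands at the buffer stop. Each wagon goes in over the turntable bridge: pull up the sprung index pin, swing the bridge into line with a free stall, let the pin drop home in that hole, and only then push the wagon from the bridge into the stall. When all are in, turn the bridge to its parking place with the pin home there, leaving the case open and the other things on the layout where they are.

Things in the scene. Friction and masses are not known exactly. Their poses are not given: they have to be found in the camera images.
- lid (a joint): lid hinge of the case, rad: 0 shut (held by a spring catch), 1.95 fully open. Pressed down 4 to 5 mm at its front edge (joint about -0.03, stop -0.036; a few N) the catch lets go for about 1 s; lift the finger clear at once, and a light spring swings the lid up in 1 to 2 s, where it stays leaning back
- lid_press (a point): middle of the dark rubber pressing pad (24 x 50 mm) on the lid near its front edge, 61 mm above the table when shut, 138 mm from the hinge line
- stock_case: plywood carrying case, fixed, 166 mm (its x) x 234 (y) x 60 high, clear lid inset in the rim, hinged at its far (+x) edge. Origin: centre of underside; inner floor 5 mm up, walls 5 mm thick. Tank wagons stand in it about parallel to its x, in three places at about y = -62, 0, +62 mm each between two strips (4 thick, 16 high) 38 mm apart
- tanker_white: white and red tank wagon (barrel on a flat black chassis), 134 mm long over buffers, 30 wide, 46 high, 0.18 kg, weighted low. Origin: centre of underside at wheel-foot level; long axis y, z up. Barrel 25 mm thick, axis 28 mm up: grasp across it at mid length. Wheels 20 mm over outer faces, 12 high; solid chassis (12 to 15 mm up) ends at y +-56. Wheels do not turn: it slides. May be absent
- tanker_aqua: light blue tank wagon (barrel on a flat black chassis), 134 mm long over buffers, 30 wide, 46 high, 0.18 kg, weighted low. Origin: centre of underside at wheel-foot level; long axis y, z up. Barrel 25 mm thick, axis 28 mm up: grasp across it at mid length. Wheels 20 mm over outer faces, 12 high; solid chassis (12 to 15 mm up) ends at y +-56. Wheels do not turn: it slides. May be absent
- tanker_black: black and yellow tank wagon (barrel on a flat black chassis), 134 mm long over buffers, 30 wide, 46 high, 0.18 kg, weighted low. Origin: centre of underside at wheel-foot level; long axis y, z up. Barrel 25 mm thick, axis 28 mm up: grasp across it at mid length. Wheels 20 mm over outer faces, 12 high; solid chassis (12 to 15 mm up) ends at y +-56. Wheels do not turn: it slides. May be absent
- shed: engine shed with turntable pit, fixed. Origin: on the turntable axis, 14 mm above the table (top of its wooden plinth); x points from the axis to the middle stall, y to the left, z up. Pit disc 98 mm in radius, its top 20 mm above the table; thresholds of the stalls 79 mm from the axis at -40, 0, +40 degrees
- bridge (a joint): turntable bridge angle, rad, counter-clockwise from above; 0: its head points to the middle stall. Index holes at -0.698 (right stall), 0 (middle), 0.698 (left), 1.396 (parking place, no stall); range -0.77 to 1.47. Friction 0.1 N m; held within +-0.015 when the pin is in a hole. Starts off its holes, between left stall and parking place
- bridge_mid (a point): centre of the bridge's track floor, on the turntable axis, 32 mm above the table. Bridge 150 mm long, 48 wide; wheel guide bars along it 26 mm apart inside, 44 outside, 9 high, round tops. A wagon stands with its wheels between the bars, along the bridge, either way round. 4 mm gap from bridge end to stall floor
- bridge_head (a point): head end of the bridge: centreline, track floor level, 75 mm from bridge_mid; this end meets the stalls
- index_pin (a joint): lift of the sprung index pin, m: 0 home in a hole, 0.008 riding on the index ring, 0.014 right up. Spring pushes down with 5 N at home, 8 N right up; above 0.0085 the bridge turns free. Let go between holes it rides on the ring and drops in when a hole (12 mm wide; pin 10 mm, round nose) comes under it
- pin_knob (a point): grip point, 18 mm above the bottom of the black round knob (26 mm diameter, 30 high) of the index pin; 62 mm above the table with the pin home (boss below reaches 41 mm). It sits on an arm of the bridge, 72 mm from the turntable axis, 115 degrees counter-clockwise from the head, and goes round with the bridge: lift, carry round the axis, lower
- stall_right: right stall, fixed. Origin: on the track floor (32 mm above table) at the threshold by the turntable; x points in, z up. Wheel guides 26 mm apart, 9 high, flared at the mouth. Walls (41 mm apart) and roof (54 to 57 mm up) only from x = 45 mm on. Buffer stop face at x = 143 mm: a tank wagon touching it has its origin at x = 87 mm, its chassis end at 31. Holds one wagon
- stall_mid: middle stall, fixed. Origin: on the track floor (32 mm above table) at the threshold by the turntable; x points in, z up. Wheel guides 26 mm apart, 9 high, flared at the mouth. Walls (41 mm apart) and roof (54 to 57 mm up) only from x = 45 mm on. Buffer stop face at x = 143 mm: a tank wagon touching it has its origin at x = 87 mm, its chassis end at 31. Holds one wagon
- stall_left: left stall, fixed. Origin: on the track floor (32 mm above table) at the threshold by the turntable; x points in, z up. Wheel guides 26 mm apart, 9 high, flared at the mouth. Walls (41 mm apart) and roof (54 to 57 mm up) only from x = 45 mm on. Buffer stop face at x = 143 mm: a tank wagon touching it has its origin at x = 87 mm, its chassis end at 31. Holds one wagon
- open_wagon: grey open goods wagon, 100 x 31 x 30 mm, a bystander
- coal_wagon: brown coal wagon, 100 x 31 x 30 mm, a bystander
- flux_tin: round flat tin, 48 mm across, 21 high, a bystander

How it is judged:
By the outcome, as a careful person would: the job done as asked, in the order asked, and still so for the second after the job is handed in, with the robot touching nothing.
Of tanker_white, tanker_aqua, tanker_black only 2 to 3 are there at a start; the rules pass over those that are not, and their reading is None.
At some moment in a run one of tanker_white, tanker_aqua, tanker_black may be knocked a few centimetres aside while the robot is not near it.
Once in a run the grip may slacken for a moment while it holds something.
It also fails if it takes over 210 s, if anything falls off the work surface, if the arm or the gripper's body presses on something with over 40 N, if the wrist force passes 120 N, or if a joint passes its speed limit or range.

## Working session

There is one attempt and no reset: what is moved stays moved. The work goes in short steps, each a Python script; the robot and the scene stay as the last script left them, time stands still between calls to the robot, and variables do not carry over. Pictures are saved under pics/ and viewed, at most 14 in all, crops included, and the job is handed in when it is done.

```bash
ls; mkdir -p pics; cat > h.py <<'E'
import numpy as np, cv2
from plant import *
def ray(cam,px):  # px=(row,col)
    c=calibration(cam);K=np.array(c["camera_matrix"]);D=np.array(c["D"]);R=np.array(c["R"]);t=np.array(c["t"])
    u=cv2.undistortPoints(np.array([[[px[1],px[0]]]],float),K,D)[0,0]
    return -R.T@t, R.T@np.array([u[0],u[1],1.0])
def at_z(cam,px,z):
    o,d=ray(cam,px); return o+d*(z-o[2])/d[2]
def at_depth(cam,px,depth):
    o,d=ray(cam,px); return o+d*depth[int(round(px[0])),int(round(px[1]))]
def proj(cam,X):
    c=calibration(cam)
    p,_=cv2.projectPoints(np.array(X,float).reshape(-1,1,3),cv2.Rodrigues(np.array(c["R"]))[0],np.array(c["t"]),np.array(c["camera_matrix"]),np.array(c["D"]))
    return p[:,0]
def cloud(cam,depth):
    c=calibration(cam);h,w=depth.shape
    g=np.stack(np.meshgrid(np.arange(w),np.arange(h)),-1).reshape(-1,1,2).astype(float)
    u=cv2.undistortPoints(g,np.array(c["camera_matrix"]),np.array(c["D"]))[:,0]
    P=np.c_[u,np.ones(len(u))]*depth.reshape(-1,1)
    return ((P-np.array(c["t"]))@np.array(c["R"])).reshape(h,w,3)
def save(img,name): cv2.imwrite("pics/"+name,cv2.cvtColor(img,cv2.COLOR_RGB2BGR))
E
cat > a.py <<'E'
from h import *
np.set_printoptions(precision=4,suppress=True)
print(state()["time"],state()["eef_rot"],tips_ahead)
Z={"lid_press":.061,"stock_case":0,"shed":.014,"bridge_mid":.032,"bridge_head":.032,"pin_knob":.070,"stall_right":.032,"stall_mid":.032,"stall_left":.032,"tanker_white":.005,"tanker_aqua":.005,"tanker_black":.005,"open_wagon":0,"coal_wagon":0,"flux_tin":0}
for cam in("scene","top"):
    im,d=camera(cam); save(im,cam+"0.png")
    for n,z in Z.items():
        for r in landmark_of(cam,n)[:1]:
            print(cam,n,round(r["confidence"],2),np.round(r["pixel"],1),at_z(cam,r["pixel"],z))
E
python3 a.py
```

```text
pics
0.0 [-179.8893    0.0025   15.9156] 0.008
scene lid_press 0.61 [147.  330.2] [ 0.4778 -0.2943  0.061 ]
scene stock_case 0.8 [154.8 314.8] [ 0.5291 -0.2865  0.    ]
scene shed 0.95 [236.4 224.8] [0.51   0.1883 0.014 ]
scene bridge_mid 0.85 [231.5 227.5] [0.5063 0.1795 0.032 ]
scene bridge_head 0.65 [244.9 205.5] [0.5198 0.2541 0.032 ]
scene pin_knob 0.58 [239.3 244.1] [0.4321 0.1881 0.07  ]
scene stall_right 0.91 [213.  219.6] [0.5725 0.1454 0.032 ]
scene stall_mid 0.71 [220.2 208.2] [0.5782 0.1872 0.032 ]
scene stall_left 0.82 [237.2 200.8] [0.5492 0.2444 0.032 ]
scene open_wagon 0.69 [304.6 200.2] [0.4123 0.3807 0.    ]
scene coal_wagon 0.62 [212.8 308.3] [ 0.3867 -0.0542  0.    ]
scene flux_tin 0.67 [292.  151.1] [0.5367 0.4426 0.    ]
top lid_press 0.82 [196.4 351.2] [ 0.4787 -0.2894  0.061 ]
top stock_case 0.91 [177.4 348.2] [ 0.5448 -0.2973  0.    ]
top shed 0.8 [190.7 197.4] [0.5017 0.1897 0.014 ]
top bridge_mid 0.97 [190.2 193.6] [0.5017 0.1989 0.032 ]
top bridge_head 0.85 [178.4 173.9] [0.5393 0.2614 0.032 ]
top pin_knob 0.42 [212.2 198.2] [0.4314 0.178  0.07  ]
top stall_right 0.89 [167.9 212.7] [0.5724 0.1393 0.032 ]
top stall_mid 0.95 [160.9 196.1] [0.595 0.192 0.032]
top stall_left 0.85 [170.4 177.9] [0.5647 0.2492 0.032 ]
top tanker_white 0.69 [218.6 139.3] [0.4136 0.3753 0.005 ]
top open_wagon 0.51 [221.5 139.4] [0.4044 0.3763 0.    ]
top coal_wagon 0.73 [229.4 274.6] [ 0.3776 -0.057   0.    ]
top flux_tin 0.45 [183.6 117.1] [0.5267 0.4511 0.    ]
```

```bash
python3 - <<'E'
from h import *
a=cv2.imread("pics/top0.png"); cv2.imwrite("pics/t1.png",cv2.resize(a[100:292,90:410],None,fx=2.5,fy=2.5,interpolation=cv2.INTER_CUBIC))
a=cv2.imread("pics/scene0.png"); cv2.imwrite("pics/s1.png",cv2.resize(a[90:330,110:430],None,fx=2.5,fy=2.5,interpolation=cv2.INTER_CUBIC))
E
```

```text
(no output)
```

View pics/t1.png

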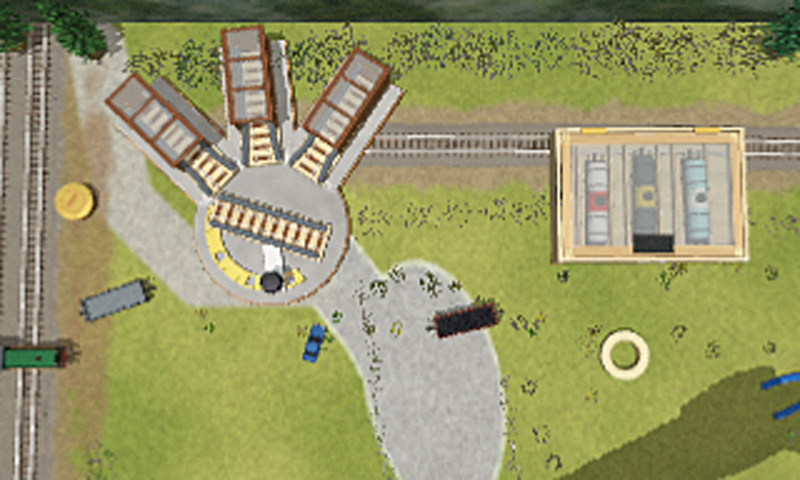

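View pics/s1.png

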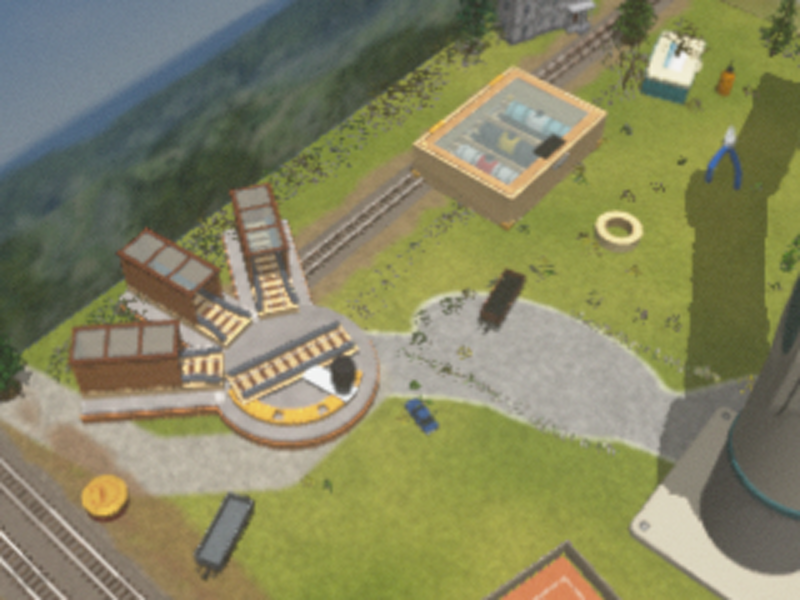

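Top view (crop ×2.5 from 90,100): three wagons in the case, white, black and aqua from left to right; the bridge lies between the left stall and parking with its knob at crop (270,282); the pad is at (652,243). Next I'll fit the geometry from depth.

```bash
cat > b.py <<'E'
from h import *
from scipy.optimize import least_squares
np.set_printoptions(precision=4,suppress=True)
def rect(P):
    r=cv2.minAreaRect((P[:,:2]*1000).astype(np.float32)); return np.round(r[0],1),np.round(r[1],1),round(r[2],1)
for cam in("top","scene"):
    im,d=camera(cam); C=cloud(cam,d); C[d==0]=np.nan
    X,Y,Z=C[...,0],C[...,1],C[...,2]
    # table level check
    m=(abs(X-.45)<.03)&(abs(Y+.1)<.05); print(cam,"table z",np.nanmedian(Z[m]))
    # case rim
    m=(X>.4)&(X<.7)&(Y<-.12)&(Y>-.46)&(abs(Z-.060)<.004)
    print("rim",rect(C[m]),np.median(Z[m]))
    # shed roofs
    m=(np.hypot(X-.505,Y-.19)<.28)&(np.hypot(X-.505,Y-.19)>.1)&(Z>.080)&(Z<.1)
    n,l,st,ce=cv2.connectedComponentsWithStats(m.astype(np.uint8))
    for i in range(1,n):
        if st[i,4]>80: print("roof",rect(C[l==i]),st[i,4],np.median(Z[l==i]))
    rr=np.hypot(X-.503,Y-.19)
    m=(rr<.125)&(abs(Z-.020)<.003)
    b=cv2.morphologyEx(m.astype(np.uint8),cv2.MORPH_CLOSE,np.ones((3,3)))
    P=C[m]; 
    # circle: outermost pts per angle on west/robot side
    a=np.arctan2(P[:,1]-.19,P[:,0]-.503); R_=np.hypot(P[:,0]-.503,P[:,1]-.19)
    ed=np.array([P[(abs(a-t)<.06)][np.argmax(R_[abs(a-t)<.06])][:2] for t in np.r_[np.arange(1.4,3.1,.12),np.arange(-3.1,-1.0,.12)] if (abs(a-t)<.06).any()])
    s=least_squares(lambda q:np.hypot(ed[:,0]-q[0],ed[:,1]-q[1])-q[2],[.503,.19,.098],loss="soft_l1",f_scale=.002); print("disc",s.x,s.cost)
    m=(rr<.085)&(Z>.029)&(Z<.046); n,l,st,ce=cv2.connectedComponentsWithStats(m.astype(np.uint8))
    for i in range(1,n):
        if st[i,4]>40: print("bridge",rect(C[l==i]),st[i,4],np.median(Z[l==i]))
    m=(rr<.1)&(Z>.055)&(Z<.085); print("knob",np.median(C[m],0),m.sum(),rect(C[m]) if m.sum()>3 else "")
    for n in("lid_press",):
        o=outline_of(cam,n)
        if o: 
            mk=o[0]["mask"]; rc=np.argwhere(mk); Q=np.array([at_z(cam,q,.061) for q in rc]); print("pad",o[0]["confidence"],Q.mean(0),rect(Q))
    for n in("bridge","index_pin"):
        o=outline_of(cam,n)
        if o: rc=np.argwhere(o[0]["mask"]); Q=np.array([at_z(cam,q,.036 if n=="bridge" else .074) for q in rc]); print(n,o[0]["confidence"],Q.mean(0),rect(Q))
E
python3 b.py
```

```text
top table z 0.0016241495671959311
rim (array([ 538.5, -287.5]), array([165.1, 233.9]), 0.3) 0.06088334395951841
roof (array([773. , 189.9]), array([  3.2, 162.8]), 0.2) 112 0.0901935440738341
roof (array([682.6, 207.6]), array([119.5,  53. ]), 6.5) 669 0.09067474455794004
roof (array([653.8,  87.3]), array([ 53.8, 118.3]), 56.7) 678 0.09035319547148066
roof (array([627.4, 318.6]), array([119.2,  53. ]), 46.4) 675 0.0905041863051126
disc [0.5035 0.1867 0.0978] 7.102937693263391e-05
bridge (array([495.3, 197.6]), array([164.5, 103.1]), 58.7) 840 0.034592603266799846
knob [0.4317 0.1767 0.081 ] 68 (array([431.9, 176.9]), array([24.6, 24.4]), 89.6)Traceback (most recent call last):
  File "b.py", line 34, in <module>
    mk=o[0]["mask"]; rc=np.argwhere(mk); Q=np.array([at_z(cam,q,.061) for q in rc]); print("pad",o[0]["confidence"],Q.mean(0),rect(Q))
                                                     ~~~~^^^^^^^^^^^^
  File "h.py", line 8, in at_z
    o,d=ray(cam,px); return o+d*(z-o[2])/d[2]
        ~~~^^^^^^^^
  File "h.py", line 4, in ray
    c=calibration(cam);K=np.array(c["camera_matrix"]);D=np.array(c["D"]);R=np.array(c["R"]);t=np.array(c["t"])
ValueError: time passes only in moves, steps and waits
```

```bash
sed -i 's/^from plant import \*/from plant import *\nfrom functools import lru_cache\nimport plant\ncalibration=lru_cache(None)(plant.calibration)/' h.py; sed -i 's/in("top","scene")/in("scene",)/; s/if m.sum()>3 else ""/if m.sum()>3 else "", np.nanmax(Z[rr<.1])/' b.py; python3 b.py
```

```text
scene table z -0.0009424701405208616
rim (array([ 538. , -286.9]), array([167.7, 239.4]), 0.8) 0.05878223931658628
roof (array([773.3, 188.1]), array([152.9,   8.9]), 89.9) 191 0.0899579398677801
roof (array([653.6,  86.7]), array([ 53. , 124.7]), 56.7) 490 0.0876003101142375
roof (array([682.8, 208.2]), array([121.2,  57.2]), 5.4) 576 0.08738845236580847
roof (array([627.4, 319.3]), array([119.2,  56.6]), 47.3) 701 0.08687268997447907
disc [0.5019 0.1883 0.097 ] 6.238509012870176e-05
bridge (array([505.3, 194.4]), array([160.3, 107. ]), 42.7) 763 0.03278583479015236
knob [0.4269 0.1824 0.0769] 111 (array([429.2, 178.6]), array([26.1, 25.6]), 86.2) 0.08216815849034532
pad 0.59 [ 0.5347 -0.2793  0.061 ] (array([ 536.3, -284.3]), array([154.1, 224.2]), 0.8)
bridge 0.56 [0.4863 0.187  0.036 ] (array([474. , 197.3]), array([148.2, 102.3]), 73.0)
index_pin 0.44 [0.4262 0.1821 0.074 ] (array([427.3, 181.6]), array([27.2, 40.3]), 41.8)
```

Both cameras agree: axis (0.502, 0.187), shed yaw about 6.5°, bridge about 67° from the middle stall, case centre (0.538, -0.287). Now I'll press the lid.

```bash
cat >> h.py <<'E'
def down(yaw): return [180,0,yaw]
def tcp(): return np.round(state()["tcp_pos"],4)
E
python3 - <<'E'
from h import *
np.set_printoptions(precision=4,suppress=True)
A=np.array([.5022,.1873])
for nm,p,y in (("case",(.538,-.287,.10),0),("knobL",(A[0]+.072*np.cos(np.radians(161.5)),A[1]+.072*np.sin(np.radians(161.5)),.06),-18.5),("knobR",(.5126,.2585,.06),-98.3),("park",(.435,.161,.06),21.5),("brL",(A[0],A[1],.07),46.5),("pushL",(.57,.26,.05),46.5),("pushR",(.585,.132,.05),-33.5)):
    print(nm,inverse_kinematics(p,down(y)))
command_gripper(0.0)
move_to([.470,-.29,.11],down(0)); p=[.478,-.2885]
movel(p+[.075])
r=movel(p+[.0625],speed=.02,f_stop=25); print(r,tcp(),state()["ft_force"])
movel([.45,-.2885,.14],speed=.3); movel([.40,-.2,.2],speed=.4); dwell(1.5)
print(state()["time"])
im,d=camera("top"); save(im[130:230,270:430].repeat(5,0).repeat(5,1),"t2.png")
C=cloud("top",d)
for n in("tanker_white","tanker_black","tanker_aqua"):
    for r in outline_of("top",n)[:2]:
        rc=np.argwhere(r["mask"]);Q=np.array([at_z("top",q,.045) for q in rc]); b=cv2.minAreaRect((Q[:,:2]*1000).astype(np.float32)); print(n,round(r["confidence"],2),Q.mean(0)[:2],b,np.median(C[r["mask"]][:,2]))
E
```

```text
case [ 21.7653  42.8945   5.9699 100.4189  -6.7502  37.0334 -58.4561]
knobL [ -38.3104   41.0007   13.6152  121.6535  -26.6442   20.1442 -111.2293]
knobR [  4.9211  59.3094 -60.9114 106.0669  63.4945  57.1122  86.6517]
park [-27.9795  39.6341   6.1741 124.2755 -13.8034  16.7108 -78.4757]
brL [-21.4692  41.3183  -3.0154 112.8591   4.5552  25.9332 -71.333 ]
pushL [-25.5261  47.9417  -2.5826  98.5376   3.4661  33.598  -73.645 ]
pushR [ -26.3938   48.0041   17.9589  103.4114  -25.2055   32.5534 -116.018 ]
False [ 0.4784 -0.2888  0.0628] [ 1.2646 -0.339   3.3065]
7.8917
tanker_white 0.65 [ 0.5288 -0.2214] ((529.958984375, -222.532470703125), (25.008150100708008, 116.3673095703125), 88.88631439208984) 0.04253836855666131
tanker_black 0.8 [ 0.5352 -0.2808] ((534.5933837890625, -280.4320373535156), (28.18655014038086, 113.36980438232422), 88.64826202392578) 0.04223753636681758
tanker_black 0.6 [ 0.528 -0.223] ((529.9821166992188, -224.1075897216797), (28.159332275390625, 122.7055435180664), 88.88587188720703) 0.04176922474838367
```

View pics/t2.png

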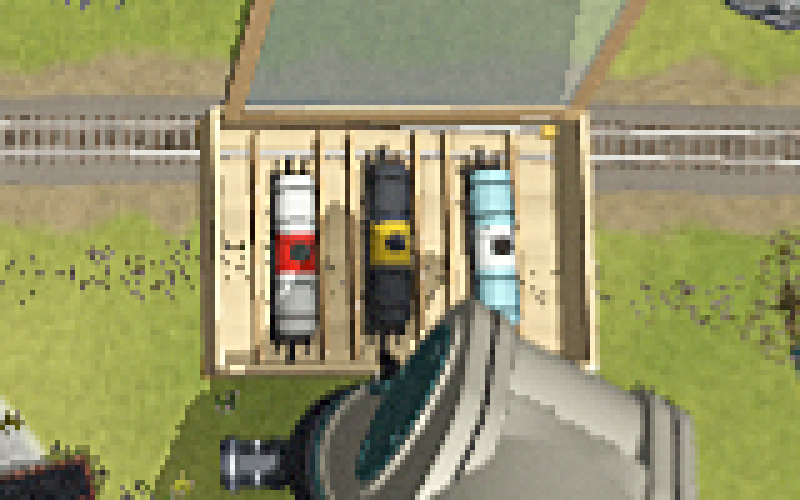

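The lid is open and leaning back. White, black and aqua stand at y ≈ -0.22, -0.28 and -0.345 (crop (295,260), (390,250), (495,250)). Now I'll index the bridge to the left stall.

```bash
cat >> h.py <<'E'
A=np.array([.5022,.1873]); YAW=6.5
def kp(rel,z,r=.072):
    a=np.radians(rel+115+YAW); return [A[0]+r*np.cos(a),A[1]+r*np.sin(a),z]
def kd(rel): return down(((rel+115+YAW)+180)%360-180)
def turn(cur,tgt,lift0):
    """swing the bridge cur->tgt deg (rel. shed); lift0: present pin lift (m). returns angle at which it locked, or None"""
    s=np.sign(tgt-cur)
    command_gripper(.5); move_to(kp(cur,.12),kd(cur))
    movel(kp(cur,.054+lift0),speed=.1); command_gripper(0.0,effort=40)
    print("knob grip width",round(state()["width"],3))
    movel(kp(cur,.0655),speed=.04)
    end=tgt-2.5*s; n=max(1,int(np.ceil(abs(end-cur)/8)))
    for a in np.linspace(cur,end,n+1)[1:]: movel(kp(a,.0655),rot=kd(a),speed=.07)
    print("carried; width",round(state()["width"],3))
    movel(kp(end,.063),speed=.03); command_gripper(.42); 
    over=tgt+s*7.5
    hit=movel(kp(over,.063),rot=kd(over),speed=.015,f_stop=6)
    p=state()["tcp_pos"]; ang=np.degrees(np.arctan2(p[1]-A[1],p[0]-A[0]))-115-YAW
    print("hit",hit,"tcp angle",round((ang+180)%360-180,2),"F",np.round(state()["ft_force"],1))
    back=tgt+s*1; movel(kp(back,.063),rot=kd(back),speed=.05)
    command_gripper(.55); movel(kp(back,.13),speed=.15)
    return hit
def pose_bridge(d):
    C=cloud("top",d); C[d==0]=np.nan
    rr=np.hypot(C[...,0]-A[0],C[...,1]-A[1]); m=(rr<.1)&(C[...,2]>.06)&(C[...,2]<.09)
    k=np.median(C[m],0); return m.sum(),k,((np.degrees(np.arctan2(k[1]-A[1],k[0]-A[0]))-115-YAW)+180)%360-180
E
python3 - <<'E'
from h import *
np.set_printoptions(precision=4,suppress=True)
movel([.42,0,.2],speed=.3)
turn(66.7,40,.008)
move_to([.45,-.22,.2],down(0))
im,d=camera("top"); print(pose_bridge(d),state()["time"])
E
```

```text
knob grip width 0.291
carried; width 0.283
hit True tcp angle 35.5 F [ 0.2 -0.8 -0.5]
(np.int64(67), array([0.4351, 0.2108, 0.0741]), np.float64(39.2238898702376)) 17.2583
```

The pin is home at the left stall: the knob top dropped from 0.081 to 0.074. Now I'll fetch the first wagon.

```bash
cat >> h.py <<'E'
def look():
    """park arm out of view, return top picture, depth"""
    return camera("top")
def find(name):
    best=None
    for r in outline_of("top",name)[:1]:
        rc=np.argwhere(r["mask"]);Q=np.array([at_z("top",q,.043) for q in rc])
        b=cv2.minAreaRect((Q[:,:2]*1000).astype(np.float32)); (w,h),an=b[1],b[2]
        if w<h: an-=90
        best=(np.array(b[0])/1000,(an+90)%180-90,sorted((w,h)),r["confidence"])
    print(name,best); return best
def place(rel,z_extra=.0):
    y=YAW+rel; move_to([A[0],A[1],.16],down(y))
    print("over bridge width",round(state()["width"],3))
    movel([A[0],A[1],.075],speed=.15)
    h=movel([A[0],A[1],.0615],speed=.03,f_stop=5); print("set down",h,tcp(),round(state()["width"],3))
    command_gripper(.5); movel([A[0],A[1],.15],speed=.25)
def grab(c,yaw,z=.034):
    command_gripper(.55); move_to([c[0],c[1],.11],down(yaw))
    h=movel([c[0],c[1],z],speed=.08,f_stop=8); print("down hit",h,tcp())
    command_gripper(0.0,effort=45); w=state()["width"]; print("wagon width",round(w,3))
    movel([c[0],c[1],.15],speed=.2); print("lifted",round(state()["width"],3))
def along(rel,s,z):
    a=np.radians(YAW+rel); return [A[0]+s*np.cos(a),A[1]+s*np.sin(a),z]
def push(rel):
    y=down(YAW+rel); command_gripper(0.0)
    move_to(along(rel,-.092,.11),y); movel(along(rel,-.092,.0505),speed=.12)
    h=movel(along(rel,.106,.0505),speed=.06,f_stop=8)
    p=state()["tcp_pos"]; print("push hit",h,"s=",round(float(np.hypot(p[0]-A[0],p[1]-A[1])),4),np.round(state()["ft_force"],1))
    movel(along(rel,.06,.0505),speed=.1); movel(along(rel,.05,.14),speed=.2)
HOME=([.40,.0,.25],down(0))
E
python3 - <<'E'
from h import *
np.set_printoptions(precision=4,suppress=True)
move_to(*HOME); camera("top"); c,y,_,_=find("tanker_white"); print(state()["time"])
assert abs(c[1]+.222)<.03 and abs(c[0]-.53)<.03
grab(c,y); place(40)
move_to([.42,-.05,.2],down(0)); print(state()["time"])
im,d=camera("top"); save(im[110:270,130:400].repeat(3,0).repeat(3,1)[:600,:800],"t3.png"); find("tanker_white"); find("tanker_black"); find("tanker_aqua")
E
```

```text
tanker_white (array([ 0.5302, -0.2245]), -1.1136703491210938, [28.10842514038086, 122.81532287597656], 0.59)
18.275
down hit False [ 0.5306 -0.2245  0.0344]
wagon width 0.268
lifted 0.272
over bridge width 0.271
set down True [0.5023 0.1873 0.0615] 0.268
26.3417
tanker_white (array([0.5046, 0.1867]), 45.089927673339844, [21.967304229736328, 111.22602081298828], 0.58)
tanker_black (array([ 0.5364, -0.2825]), -1.3534774780273438, [31.363664627075195, 110.56990051269531], 0.78)
tanker_aqua (array([ 0.5346, -0.351 ]), 1.1959524154663086, [33.93470001220703, 119.7887191772461], 0.94)
```

View pics/t3.png

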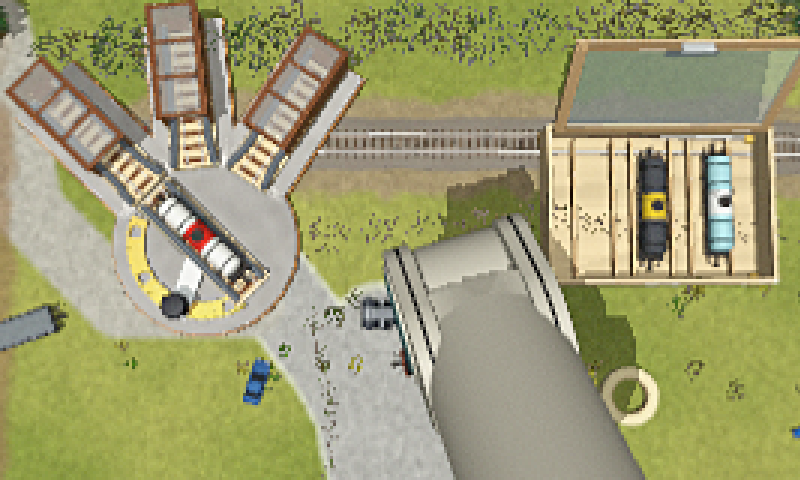

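The white wagon (crop (200,235)) stands between the bars, and the bridge is lined up with the left stall. Pushing it in.

```bash
python3 - <<'E'
from h import *
np.set_printoptions(precision=4,suppress=True)
push(40)
move_to([.42,-.1,.2],down(0)); print(state()["time"])
im,d=camera("top"); print(pose_bridge(d)); save(im[100:220,120:280].repeat(5,0).repeat(5,1),"t4.png"); find("tanker_white"); find("tanker_black")
E
```

```text
push hit True s= 0.0988 [ 0.1  0.1 -0.4]
33.8583
(np.int64(68), array([0.435 , 0.2107, 0.0741]), np.float64(39.28622748763692))
tanker_white (array([0.5885, 0.2723]), 56.20789337158203, [30.385822296142578, 34.27299499511719], 0.43)
tanker_black (array([ 0.5333, -0.2808]), -1.46099853515625, [28.21352767944336, 110.54074096679688], 0.72)
```

View pics/t4.png

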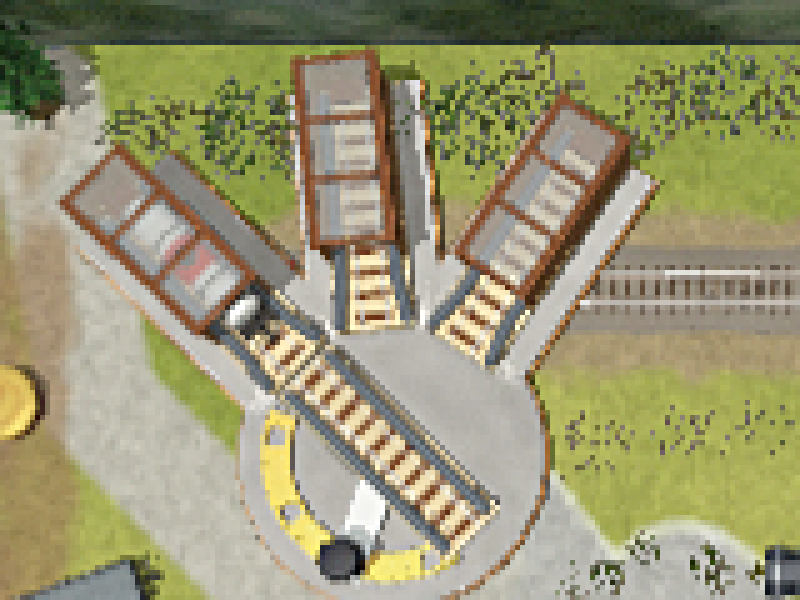

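The push stopped at s = 0.0988 (0.099 expected), so white is at the buffer stop in the left stall. Now the middle stall with the black wagon.

```bash
python3 - <<'E'
from h import *
np.set_printoptions(precision=4,suppress=True)
turn(39.3,0,0)
move_to([.42,-.05,.22],down(0))
im,d=camera("top"); k=pose_bridge(d); print(k,state()["time"])
c,y,_,_=find("tanker_black"); find("tanker_white")
assert abs(k[1][2]-.074)<.003 and abs(k[2])<2.5, "pin"
assert abs(c[1]+.281)<.012 and abs(c[0]-.535)<.02 and abs(y)<5
grab(c,y); place(0)
move_to([.42,-.05,.2],down(0)); print(state()["time"])
im,d=camera("top"); save(im[110:270,130:400].repeat(3,0).repeat(3,1)[:600,:800],"t5.png"); find("tanker_black"); find("tanker_aqua")
E
```

```text
knob grip width 0.288
carried; width 0.291
hit True tcp angle -4.75 F [-0.2 -0.5  0.2]
(np.int64(71), array([0.4653, 0.2472, 0.0746]), np.float64(0.12689838386614838)) 42.3417
tanker_black (array([ 0.5347, -0.284 ]), -1.3545989990234375, [34.351253509521484, 113.69593811035156], 0.87)
tanker_white (array([0.5874, 0.273 ]), 53.018184661865234, [25.01466941833496, 29.21410369873047], 0.58)
down hit False [ 0.5352 -0.2841  0.0345]
wagon width 0.273
lifted 0.276
over bridge width 0.269
set down True [0.5023 0.1872 0.0615] 0.268
50.6667
tanker_black (array([0.506 , 0.1867]), 6.217020511627197, [29.129638671875, 129.24969482421875], 0.65)
tanker_aqua (array([ 0.5347, -0.3508]), 1.3795652389526367, [30.523496627807617, 113.59333038330078], 0.71)
```

View pics/t5.png

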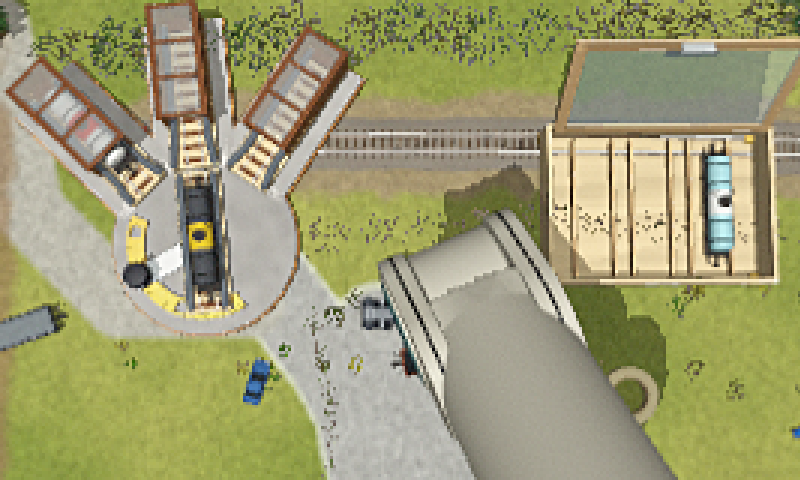

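The black wagon stands on the bridge (crop (200,235)), lined up with the middle stall. I'll push it in, then turn to the right stall and fetch aqua.

```bash
sed -i 's/movel(along(rel,.05,.14),speed=.2)/&; return h and .096<np.hypot(p[0]-A[0],p[1]-A[1])<.102/' h.py; python3 - <<'E'
from h import *
np.set_printoptions(precision=4,suppress=True)
assert push(0)
turn(0,-40,0)
move_to([.42,-.05,.22],down(0))
im,d=camera("top"); k=pose_bridge(d); print(k,state()["time"])
find("tanker_black"); c,y,_,_=find("tanker_aqua")
assert abs(k[1][2]-.074)<.003 and abs(k[2]+40)<2.5, "pin"
assert abs(c[1]+.351)<.01 and abs(c[0]-.535)<.02 and abs(y)<5
grab(c,y); place(-40)
move_to([.42,-.05,.2],down(0)); print(state()["time"])
im,d=camera("top"); save(im[110:270,130:400].repeat(3,0).repeat(3,1)[:600,:800],"t6.png"); find("tanker_aqua")
E
```

```text
push hit True s= 0.0992 [ 0.2 -0.   1.2]
knob grip width 0.293
carried; width 0.289
hit True tcp angle -45.21 F [-0.2  0.3  0.2]
(np.int64(68), array([0.5139, 0.2573, 0.0735]), np.float64(-41.01127468098201)) 65.3583
tanker_black None
tanker_aqua (array([ 0.5362, -0.3513]), 0.7199430465698242, [35.4750862121582, 122.93380737304688], 0.57)
down hit False [ 0.5367 -0.3515  0.0346]
wagon width 0.274
lifted 0.274
over bridge width 0.273
set down True [0.5032 0.1884 0.0615] 0.274
74.1333
tanker_aqua (array([0.506 , 0.1836]), -33.84029769897461, [30.495941162109375, 127.59412384033203], 0.61)
```

View pics/t6.png

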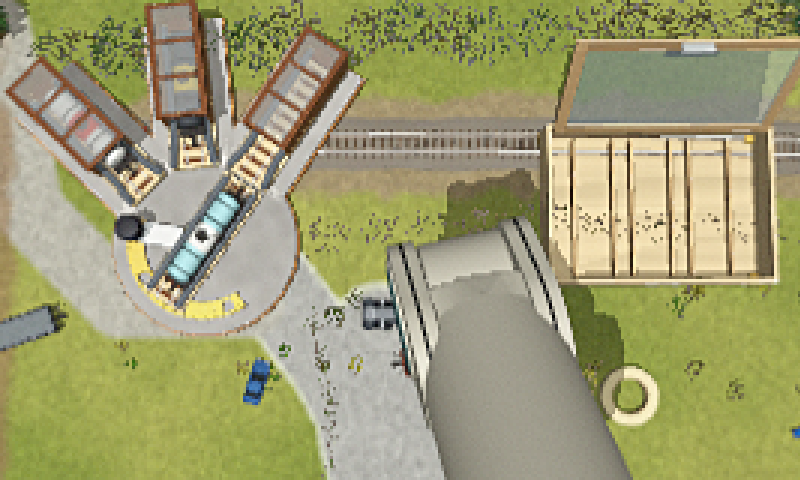

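The aqua wagon stands on the bridge (crop (205,235)), lined up with the right stall, and black is deep in the middle stall. Pushing aqua in, then parking the bridge.

```bash
python3 - <<'E'
from h import *
np.set_printoptions(precision=4,suppress=True)
assert push(-40)
turn(-40.5,80,0)
move_to([.42,-.1,.25],down(0))
im,d=camera("top"); print(pose_bridge(d),state()["time"])
save(im[100:250,90:300].repeat(4,0).repeat(4,1)[:600,:800],"t7.png")
for n in("tanker_white","tanker_black","tanker_aqua"): find(n)
E
```

```text
push hit True s= 0.0994 [ 0.1  0.  -0.5]
knob grip width 0.288
carried; width 0.288
hit True tcp angle 85.27 F [0.  2.  0.2]
(np.int64(64), array([0.4349, 0.1597, 0.0745]), np.float64(80.80859476717416)) 92.1833
tanker_white (array([0.5883, 0.2735]), 45.84135818481445, [26.476940155029297, 26.98352813720703], 0.58)
tanker_black (array([0.623 , 0.2004]), -89.41936165094376, [22.43086051940918, 25.146055221557617], 0.59)
tanker_aqua (array([0.599 , 0.1216]), 0.2694626450538635, [18.855560302734375, 19.137680053710938], 0.63)
```

View pics/t7.png

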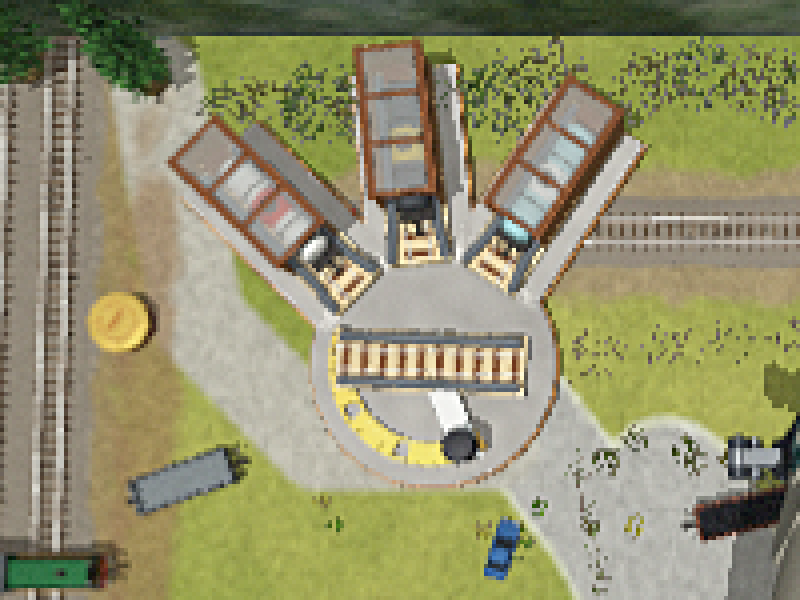

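All three wagons are in their stalls. The bridge is parked with its pin home (knob top 0.0745), the case is empty and the bystanders are where they were. Handing in.

```bash
python3 -c "
from plant import *
print(finish_job(), state()['time'])"
```

```text
the job is handed in; nothing more can be done
the job is handed in; nothing more can be done
```

I handed the job in at about 92 s: the case is open, the white, black and aqua wagons are at the buffer stops in the left, middle and right stalls, and the bridge is parked with its pin home.

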